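# Centre the stone cast on the scanner's turntable

### The arm

A 6-joint arm with a two-finger parallel gripper is mounted at the origin on the work surface. World frame = base frame: x ahead of the robot, y to its left, z up, the work surface at z = 0. Lengths are in m, angles in rad, forces in N, time in s.
With the tool pointing down it reaches from about 0.4 to 0.925 m from the base axis. Payload 12.5 kg.
Tool frame: the origin (TCP) lies midway between the tips of the shut fingers; the grasp point (between the pads) lies 19 mm behind it (arm.grasp_offset is the distance from the TCP to the grasp point, in m); z points along the fingers, x is the direction in which the jaws open and shut, and the axes are right-handed (so a half turn about z gives the same grasp; the last joint's range is limited). The gripper opens to 95 mm and grips with 3 to 60 N. Pads are 20 mm wide; open, the fingers measure 119 mm over their backs; the gripper's body (75 mm by 180 mm) begins 59 mm behind the grasp point.
Start: joints at [1.071, 0.491, 1.559, -0, 1.092, -0.106], TCP at [0.24, 0.577, 0.215] pointing down, gripper open.
Joint ranges: [-3.1, 3.1], [-0.84, 2.19], [0.05, 2.79], [-1.13, 4.28], [0.06, 2.93], [-2.69, 2.69]. Speed limits (rad/s): [2.22, 2.22, 2.79, 3.14, 3.14, 3.14].

### API

Orientations are given as a rotation vector (axis times angle).
In Python, from rig import arm, get_image, calibration gives the robot as it stands. The module is installed in compiled form; this text tells all that it offers. Calls block until the motion is done:
- arm.movep(position, orientation): joint-space move of the TCP to a pose.
- arm.move_linear(position, rot=None, vel=0.15): straight line of the TCP; rot=None keeps the orientation; vel is the mean speed in m/s.
- arm.set_joints(angles): joint-space move.
- arm.gripper_open() and arm.close(): open the fingers fully, or close them until they stop; the grip force is fixed at half the most.
- arm.hold(seconds).
- arm.ik(position, orientation): joint angles nearest the present ones, or None.
- arm.get_state(): the state.
- get_image(name): name is "scene" or "side" or "wrist"; returns (picture, depth): 480x640x3 uint8, blue, green, red; 480x640 float32, m along the optical axis (not along the pixel's ray), 0 where there is no reading.
- calibration(name): a dict with "fx", "fy", "cx", "cy" (pixels), "pose" (4x4, takes a point from camera to world coordinates); the wrist camera has in their place "tool_from_camera" (4x4, takes a point from camera to tool coordinates, whose origin is the TCP and whose axes are the tool frame's). Camera axes: x right, y up, looking along -z (the intrinsics and any distortion apply to the point x, -y, -z); pixel columns grow to the right and rows downward; lengths in m; the calibration is good to about 2 mm. A picture is of the moment at which its call begins: read the wrist's pose just before it. calibration takes no time and is no camera call.
A pose or a line that the arm cannot do raises arm.MotionError and nothing moves.
- arm.job_done(): hands the job in, once; it reports no verdict.
The state is a dict: "clock": time; "joints": joint angles; "joint_vel": joint speeds; "joint_efforts": joint torques, N m; "tool_pos": TCP position; "tool_rot": TCP orientation; "ft_force": force on the tool from outside, world axes, zero at the start; "torque": the same for the moment, N m; "finger_gap": finger opening in m.
Only numpy, scipy, OpenCV 4.12 (cv2) and the standard library are available. Lean on these libraries where they do the work, as an engineer would, in place of code of your own. Each camera call takes 0.05 s, during which the arm holds its last target.

### The job

The mounted stone jaw cast stands too near the edge of the dental scanner's small round turntable and would swing out of view. With light taps of the fingertips from outside, nudge it over until it stands upright in the middle of the turntable, then move clear. It rocks on a proud screw under its narrow foot: do not take it between the fingers or lift it, tip it over or knock it off, and leave the other things on the desk alone.

Things in the scene. Friction and masses are not known exactly. Their poses are not given: they have to be found in the camera images.
- cast: cream stone jaw cast on a round white plaster mount, 145-225 g, 52 mm tall (two steel posts end at 56). From below: screw head 11 mm across, 1.5 mm high; steel disc 28 mm across to 9.5 mm; mount 48 mm across to 22 mm; cast slab 22 to 37 mm; ridge and teeth, a horseshoe open to +x. Origin: centre of the screw head's underside, also the middle of the slab's outline seen from above; z up. Any yaw
- cast_edge (a point): point on the cast's axis 22 mm up, level with the lower edge of its slab, the widest part: D-shaped, upright sides, 56 mm (x) by 60 mm (y), front (-x) round, radius 30 mm about x = +2 mm, back flat at x = +28 mm. Friction on the turntable 0.45 to 0.75. Pushed slowly here (30 mm/s) the cast rocks up to 10 degrees, slides, and rights itself when let go; hit at 100 mm/s it may topple
- stage_top (a point): centre of the flat round upper face of the turntable, an aluminium platter 70 mm across with engraved rings about its centre, its face 47 mm above the desk. The motor holds it: it neither turns nor moves
- base: round grey housing under the turntable, 120 mm across and 30 mm high, fixed to the desk, on the platter's axis. Origin: centre of its underside
- pink_jaw: bystander: pink training jaw with ivory teeth, D-shaped, 53 x 57 mm, 29 mm tall, loose on the desk. Origin: centre of its underside
- tin: bystander: small open steel tin, 66 x 46 mm, 16 mm tall, loose on the desk. Origin: centre of its underside
- vial: bystander: square clear vial with a white cap, 24 x 24 mm, 57 mm tall, standing loose on the desk. Origin: centre of its underside
- vial_flat: bystander: the same kind of vial lying flat, 57 mm long (its x), 24 mm wide and tall. Origin: below the middle of its length, on the desk
- scan_head: fixed scan head on a stand to the robot's left, 200 mm (x) by about 110 mm (y), 250 mm tall, out of the way of the work. Origin: centre of the underside of its foot
Not all that is in view belongs to the job. There is more than one size of the cast; the job needs the smallest.

How it is judged:
By the outcome, as a careful person would: the job done as asked, in the order asked, and still so for the second after the job is handed in, with the robot touching nothing.
It also fails if it takes over 56 s, if anything falls off the work surface, if the arm or the gripper's body presses on something with over 40 N, if the wrist force passes 120 N, or if a joint passes its speed limit or range.

## Working session

There is one attempt and no reset: what is moved stays moved. The work goes in short steps, each a Python script; the robot and the scene stay as the last script left them, time stands still between calls to the robot, and variables do not carry over. Pictures are saved under pics/ and viewed, and the job is handed in when it is done.

```bash
mkdir -p pics
python3 - <<'E'
from rig import arm,get_image,calibration
import cv2,numpy as np
for n in ["scene","side","wrist"]:
    s=arm.get_state()
    im,d=get_image(n); cv2.imwrite(f"pics/{n}0.png",im); np.savez(f"{n}0.npz",im=im,d=d)
    c=calibration(n); print(n,{k:(np.round(v,3).tolist() if not np.isscalar(v) else v) for k,v in c.items()})
print({k:np.round(v,3).tolist() for k,v in s.items()})
E
```

```text
scene {'fx': 479.5259415238958, 'fy': 479.5259415238958, 'cx': 320.43633837784665, 'cy': 236.50721857291597, 'pose': [[0.48, -0.691, 0.54, 1.068], [0.877, 0.382, -0.291, -0.134], [-0.005, 0.613, 0.79, 0.799], [0.0, 0.0, 0.0, 1.0]]}
side {'fx': 482.41001184462255, 'fy': 482.41001184462255, 'cx': 320.98664303908186, 'cy': 240.9317261338199, 'pose': [[0.83, 0.288, -0.479, 0.155], [-0.558, 0.4, -0.727, -0.48], [-0.018, 0.87, 0.492, 0.502], [0.0, 0.0, 0.0, 1.0]]}
wrist {'fx': 399.7594419350501, 'fy': 399.7594419350501, 'cx': 324.8221475459964, 'cy': 241.3506738792383, 'tool_from_camera': [[1.0, 0.0, 0.001, -0.002], [0.0, -0.958, -0.287, -0.08], [0.001, 0.287, -0.958, -0.169], [0.0, 0.0, 0.0, 1.0]]}
{'clock': 0.1, 'joints': [1.071, 0.491, 1.559, 0.0, 1.092, -0.106], 'joint_vel': [-0.001, -0.003, -0.003, -0.0, 0.0, -0.0], 'joint_efforts': [0.003, -61.363, -25.861, 0.069, 0.047, -0.0], 'tool_pos': [0.24, 0.577, 0.214], 'tool_rot': [2.613, 1.744, -0.001], 'ft_force': [0.124, -0.605, -0.316], 'torque': [0.006, 0.001, 0.03], 'finger_gap': 0.095}
```

View pics/scene0.png

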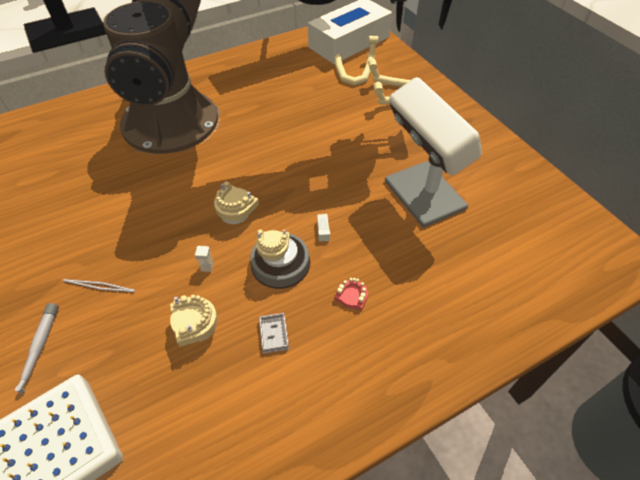

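View pics/side0.png

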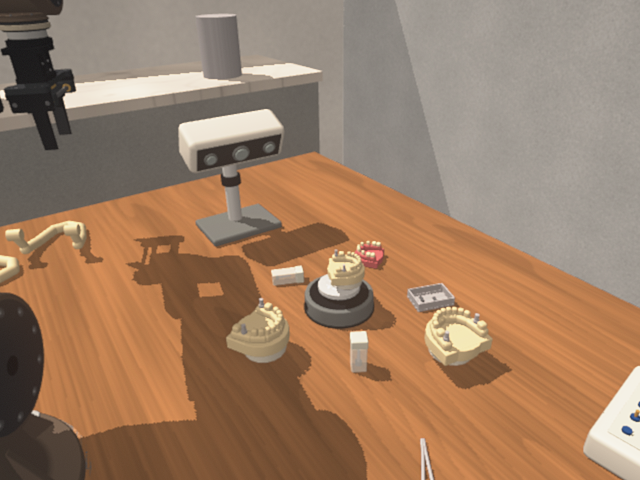

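View pics/wrist0.png

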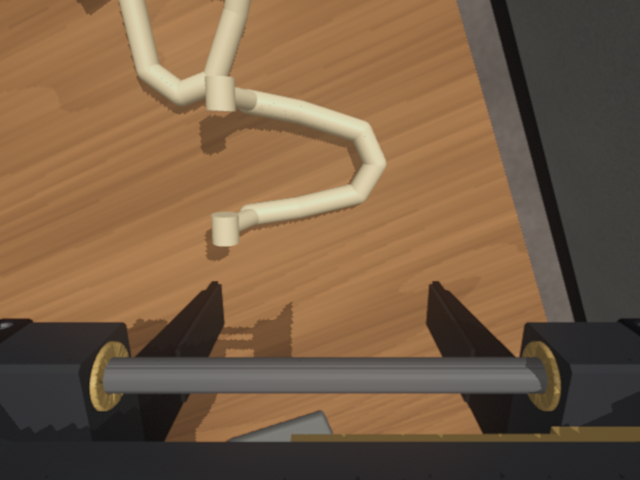

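The scene view shows the small cast at about (273,245), on the turntable with its housing at (281,258). The standing vial is at (204,258), the flat vial at (323,227), the pink jaw at (351,293) and the tin at (273,333). The larger casts, not part of the job, are at (236,203) and (193,322). Next I turn the depth into points.

```bash
cat > h.py <<'E'
import numpy as np,cv2
from rig import arm,get_image,calibration
def cloud(d,c,pose=None):
    P=c["pose"] if pose is None else pose
    v,u=np.mgrid[0:d.shape[0],0:d.shape[1]]
    p=np.stack([(u-c["cx"])/c["fx"]*d,-(v-c["cy"])/c["fy"]*d,-d],-1)
    return p@np.array(P)[:3,:3].T+np.array(P)[:3,3]
def circ(xy):
    A=np.c_[2*xy,np.ones(len(xy))]; s=np.linalg.lstsq(A,(xy**2).sum(1),rcond=None)[0]
    return s[:2],np.sqrt(s[2]+s[:2]@s[:2])
E
python3 - <<'E'
from h import *
for n in ["scene","side"]:
    z=np.load(n+"0.npz"); c=calibration(n); print({k:v for k,v in c.items() if 'dist' in k})
    P=cloud(z["d"],c); P[z["d"]==0]=np.nan
    pts={"scene":[(273,245),(281,282),(204,258),(323,227),(351,293),(273,333),(236,203),(193,322),(430,110),(427,200),(250,320)],"side":[(345,270),(340,312),(358,352),(287,276),(370,255),(430,297),(262,330),(455,335),(230,135),(300,350)]}[n]
    for u,v in pts: print(n,u,v,np.round(P[v,u],3))
    # top-down height map around
    lo=np.array([0.3,-0.4]); H=np.zeros((600,600),np.float32); C=np.zeros((600,600,3),np.uint8)
    ok=np.isfinite(P[...,0])&(P[...,2]<0.3)
    q=P[ok]; col=z["im"][ok]
    ij=np.round((q[:,:2]-lo)*1000).astype(int); m=((ij>=0)&(ij<600)).all(1)
    o=np.argsort(q[m][:,2]); ij=ij[m][o]; C[599-ij[:,0],599-ij[:,1]]=col[m][o]
    cv2.imwrite(f"pics/top_{n}.png",C)
E
```

```text
{}
scene 273 245 [0.565 0.038 0.101]
scene 281 282 [0.596 0.033 0.021]
scene 204 258 [ 0.493 -0.078  0.05 ]
scene 323 227 [0.518 0.168 0.023]
scene 351 293 [0.679 0.14  0.015]
scene 273 333 [ 0.676 -0.023  0.001]
scene 236 203 [0.411 0.025 0.071]
scene 193 322 [ 0.614 -0.143  0.052]
scene 430 110 [0.524 0.392 0.24 ]
scene 427 200 [0.555 0.409 0.014]
scene 250 320 [ 0.632 -0.049  0.002]
{}
side 345 270 [0.531 0.025 0.094]
side 340 312 [0.511 0.011 0.029]
side 358 352 [ 0.473 -0.084  0.038]
side 287 276 [0.503 0.163 0.018]
side 370 255 [0.661 0.121 0.027]
side 430 297 [ 0.682 -0.018  0.004]
side 262 330 [ 0.369 -0.004  0.072]
side 455 335 [ 0.597 -0.145  0.05 ]
side 230 135 [0.509 0.365 0.228]
side 300 350 [ 0.429 -0.     0.002]
```

```bash
python3 -c "
import cv2,numpy as np
a=cv2.imread('pics/top_scene.png');b=cv2.imread('pics/top_side.png')
k=np.ones((3,3));o=np.hstack([cv2.dilate(x,k)[:,100:500] for x in(a,b)]);cv2.imwrite('pics/top.png',o)"
```

```text
(no output)
```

View pics/top.png

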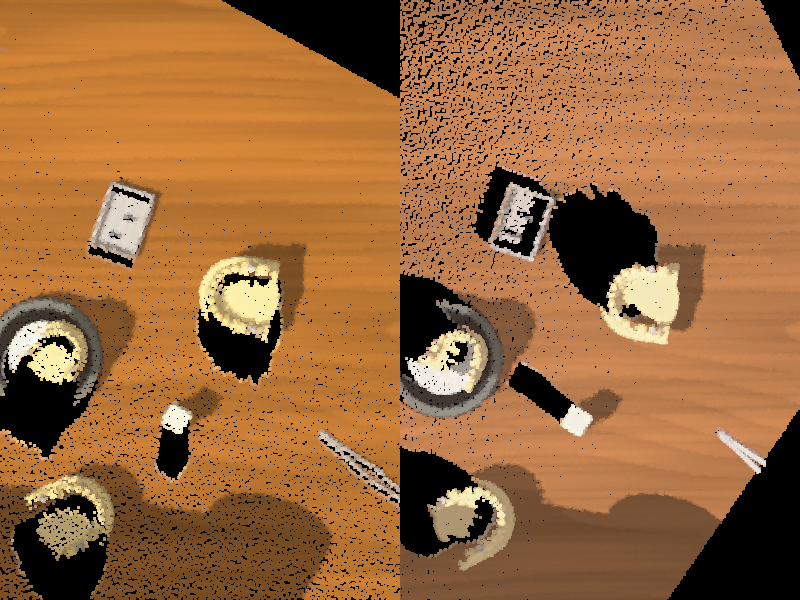

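```bash
cat >> h.py <<'E'
from scipy.spatial.transform import Rotation as Ro
def down(a): # tool x at world angle a (deg), pointing down
    t=np.radians(a)/2; return (np.pi*0.99999*np.array([np.cos(t),np.sin(t),0])).tolist()
def wrist(name):
    s=arm.get_state(); im,d=get_image("wrist"); c=calibration("wrist")
    T=np.eye(4); T[:3,:3]=Ro.from_rotvec(s["tool_rot"]).as_matrix(); T[:3,3]=s["tool_pos"]
    pose=T@np.array(c["tool_from_camera"]); cv2.imwrite(f"pics/{name}.png",im); np.savez(name+".npz",im=im,d=d,pose=pose)
    P=cloud(d,c,pose); P[d==0]=np.nan
    return im,P,pose
E
python3 - <<'E'
from h import *
arm.move_linear([0.24,0.56,0.42],vel=0.3); print(arm.get_state()["clock"])
arm.movep([0.55,0.055,0.42],down(90)); print(arm.get_state()["clock"])
arm.movep([0.55,0.055,0.26],down(90)); s=arm.get_state();print(s["clock"],s["tool_pos"],s["joints"])
wrist("w1")
E
```

```text
0.9833
3.1083
3.7917 [0.55075813 0.05533733 0.26127283] [-1.91920791e-02  3.42390657e-01  1.67476790e+00 -1.35534888e-05
  1.12275457e+00 -1.59049243e+00]
```

View pics/w1.png

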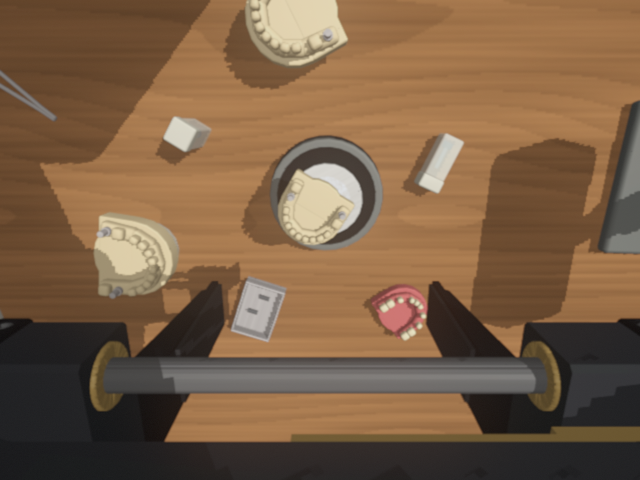

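The wrist view shows the housing centred near (327,192), with the bare bright platter to the upper right of the cast. The cast sits at about (317,208), with its horseshoe open to the upper right. Now I measure positions.

```bash
cat > meas.py <<'E'
from h import *
def ray(u,v,c,pose,z):
    d=np.stack([(u-c["cx"])/c["fx"],-(v-c["cy"])/c["fy"],-np.ones_like(u,float)],-1)@pose[:3,:3].T
    o=pose[:3,3]; return o+d*((z-o[2])/d[...,2])[...,None]
def measure(n):
    z=np.load(n+".npz"); c=calibration("wrist"); pose=z["pose"]; P=cloud(z["d"],c,pose); P[z["d"]==0]=np.nan
    Z=P[...,2]; b0=np.array([0.545,0.057]); near=np.hypot(P[...,0]-b0[0],P[...,1]-b0[1])<0.075
    tab=Z[(np.hypot(P[...,0]-b0[0],P[...,1]-b0[1])<0.14)&(Z<0.012)]; print("table z",np.nanmedian(tab))
    out={}
    for nm,lo,hi in [("base",.024,.036),("platter",.042,.052),("slabtop",.080,.090),("top",.09,.12)]:
        m=(near&(Z>lo)&(Z<hi)).astype(np.uint8); q=P[m>0]; print(nm,m.sum(),q.mean(0).round(4) if len(q) else "",np.median(q[:,2]).round(4) if len(q) else "")
        out[nm]=m
    vis=z["im"].copy()
    for k,col in zip(out,[(255,0,0),(0,255,0),(0,0,255),(255,0,255)]): vis[out[k]>0]=col
    cr=np.hstack([z["im"][120:270,240:410],vis[120:270,240:410]]); cv2.imwrite(f"pics/{n}_m.png",cv2.resize(cr,None,fx=2.3,fy=2.3,interpolation=cv2.INTER_NEAREST))
    # base outline: outermost per-angle points of z>0.024 set
    return z["im"],P,out,c,pose
def rimfit(P,m,r,c0,zz=None):
    # outer boundary points by angle bins
    q=P[m>0][:,:2]; ctr=np.array(c0)
    for _ in range(10):
        a=np.arctan2(*(q-ctr).T[::-1]); R=np.hypot(*(q-ctr).T); b=((a+np.pi)/(2*np.pi)*72).astype(int)%72
        pts=np.array([q[b==i][R[b==i].argmax()] for i in range(72) if (b==i).any()])
        Rr=np.hypot(*(pts-ctr).T); k=abs(Rr-r)<0.005
        f,rr=circ(pts[k]); ctr=f
    return f,rr,k.sum(),pts
E
python3 - <<'E'
from meas import *
im,P,o,c,pose=measure("w1")
print("base",rimfit(P,o["base"],.06,[.545,.057])[:3])
print("plat",rimfit(P,o["platter"],.035,[.545,.057])[:3])
E
```

```text
table z -0.0007644383986888104
base 4747 [0.5306 0.0612 0.0296] 0.0297
platter 1298 [0.53   0.0676 0.0459] 0.0459
slabtop 2413 [0.5411 0.043  0.0832] 0.0829
top 1314 [0.5499 0.0384 0.0948] 0.0945
base (array([0.54281373, 0.05378137]), np.float64(0.057345642135665266), np.int64(72))
plat (array([0.54303356, 0.05387897]), np.float64(0.03454334582761112), np.int64(41))
```

View pics/w1_m.png

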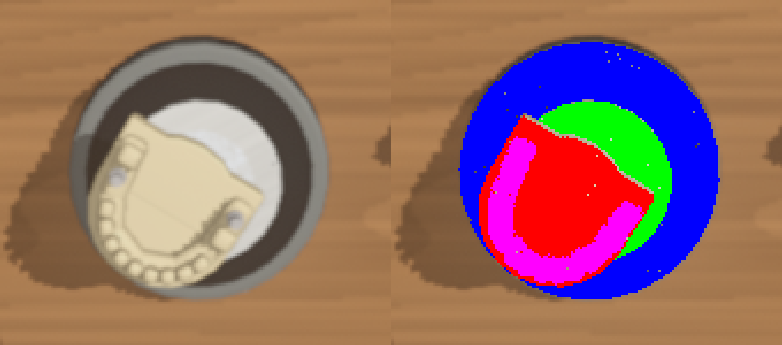

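```bash
cat >> meas.py <<'E'
def cast(im,P,C0):
    Z=P[...,2]; m=(np.hypot(P[...,0]-C0[0],P[...,1]-C0[1])<.07)&(Z>.076)&(Z<.12)
    q=P[m][:,:2]
    # rasterise plan footprint at 0.5 mm
    ij=np.round((q-C0)*2000).astype(int)+160; F=np.zeros((320,320),np.uint8); F[ij[:,0],ij[:,1]]=255
    F=cv2.morphologyEx(F,cv2.MORPH_CLOSE,np.ones((7,7),np.uint8))
    n,l,st,_=cv2.connectedComponentsWithStats(F); k=1+st[1:,4].argmax(); F=(l==k).astype(np.uint8)*255
    cs,_=cv2.findContours(F,cv2.RETR_EXTERNAL,cv2.CHAIN_APPROX_NONE); ct=max(cs,key=cv2.contourArea)
    xy=(ct[:,0,::-1]-160)/2000+C0
    M=cv2.moments(ct); cen=(np.array([M["m01"],M["m10"]])/M["m00"]-160)/2000+C0
    return F,xy,cen,M["m00"]/4e6
def fitD(xy,cen):
    from scipy.optimize import least_squares
    def sd(p): # distance of contour points to the D outline (arc front, straight sides, flat back)
        c,s=np.cos(p[2]),np.sin(p[2]); dx,dy=(xy-p[:2]).T
        X=c*dx+s*dy-.002; Y=-s*dx+c*dy
        # D: x in[-30,26] about arc centre
        return np.where(X<0,np.hypot(X,Y)-.03,np.maximum(abs(Y)-.03,X-.026))
    best=None
    for a in np.radians(np.arange(0,360,30)):
        r=least_squares(sd,[*cen,a],x_scale=[.001,.001,.05],loss="soft_l1",f_scale=.001)
        if best is None or r.cost<best.cost: best=r
    return best.x[:2],np.degrees(best.x[2])%360,np.sqrt(np.mean(sd(best.x)**2))
E
python3 - <<'E'
from meas import *
im,P,o,c,pose=measure("w1")
C0=np.array([.543,.054])
F,xy,cen,A=cast(im,P,C0); print(cen,A*1e6)
print(cv2.minAreaRect(((xy-C0)*1000).astype(np.float32)))
print(fitD(xy,cen))
cv2.imwrite("pics/foot.png",F)
E
```

```text
table z -0.0007644383986888104
base 4747 [0.5306 0.0612 0.0296] 0.0297
platter 1298 [0.53   0.0676 0.0459] 0.0459
slabtop 2413 [0.5411 0.043  0.0832] 0.0829
top 1314 [0.5499 0.0384 0.0948] 0.0945
[0.54566245 0.04121899] 2872.125
((4.580880165100098, -13.448528289794922), (60.36750030517578, 59.76725769042969), 59.036251068115234)
(array([0.54793208, 0.03978237]), np.float64(148.0143386948307), np.float64(0.0015107564938244623))
```

View pics/foot.png

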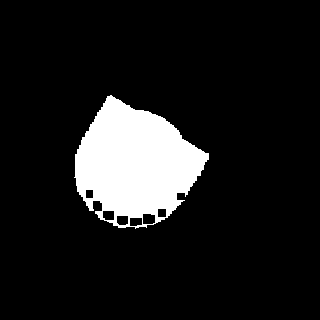

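Run:
```python
from h import *
arm.close(); s=arm.get_state(); print(s["clock"],s["finger_gap"])
arm.movep([0.5640,-0.0110,0.15],down(109)); print(arm.get_state()["clock"])
arm.move_linear([0.5640,-0.0110,0.060],vel=0.12)
s=arm.get_state(); print(s["clock"],s["tool_pos"],s["ft_force"],s["joints"][5])
for n in("side","scene"):
    im,d=get_image(n); cv2.imwrite(f"pics/{n}1.png",im); np.savez(n+"1.npz",im=im,d=d)
    c=im[200:340,220:400] if n=="side" else im[190:310,200:340]
    cv2.imwrite(f"pics/{n}1c.png",cv2.resize(c,None,fx=4,fy=4)[:600,:800])
im,P,_=wrist("w2")
```

```text
5.3583 0.000450807514740903
5.9417
6.8417 [ 0.56448263 -0.01087675  0.06081651] [-0.54140731 -0.33024235  0.4029962 ] -2.038763803876152
```

View pics/side1c.png

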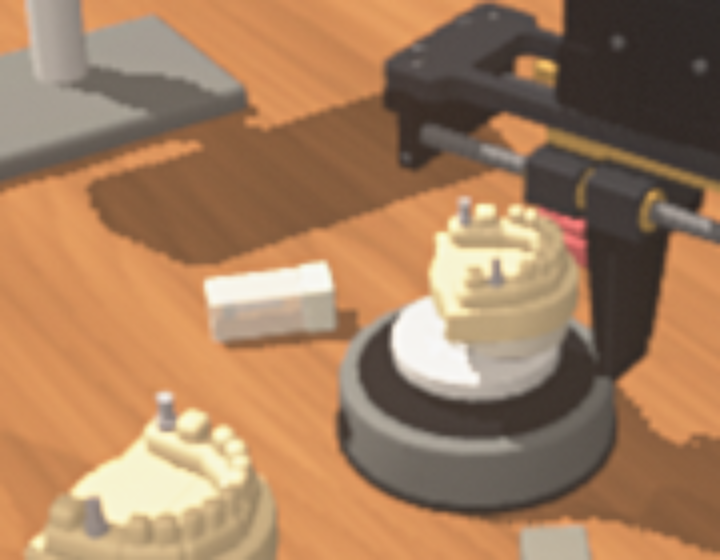

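View pics/scene1c.png

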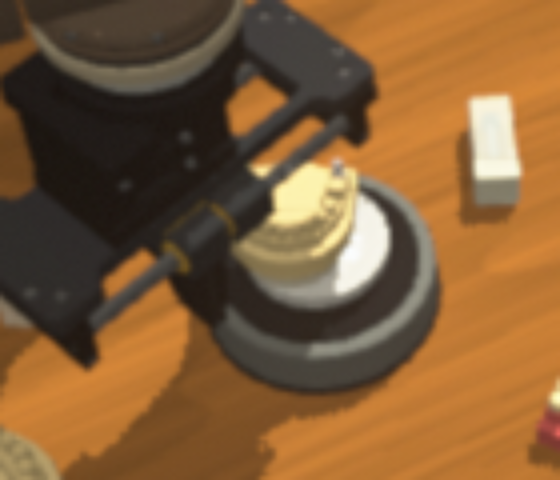

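View pics/w2.png

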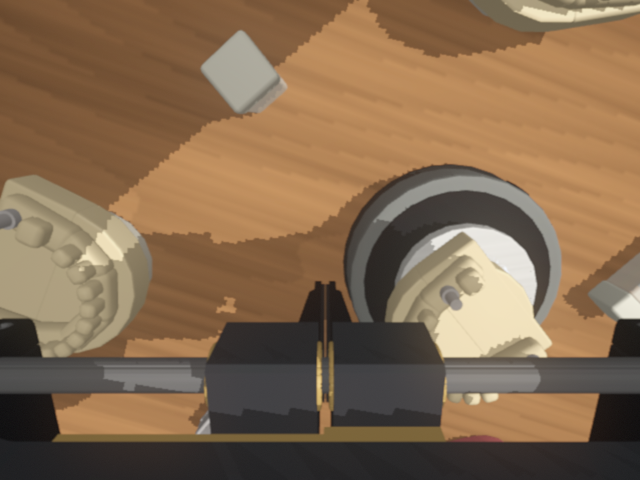

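Run:
```python
from meas import *
t=np.array([0.5645,-0.0109]); a=np.radians(109); ux=np.array([np.cos(a),np.sin(a)]); uy=np.array([np.sin(a),-np.cos(a)])
for n in("side","scene","w2"):
    z=np.load(n+("1.npz" if n!="w2" else ".npz")); c=calibration(n if n!="w2" else "wrist")
    P=cloud(z["d"],c,z["pose"] if n=="w2" else None); ok=(z["d"]>0)&(z["im"].max(-1)<75)
    q=P[ok]; X=(q[:,:2]-t)@ux; Y=(q[:,:2]-t)@uy
    k=(abs(X)<.03)&(abs(Y)<.03)&(q[:,2]>.05)&(q[:,2]<.15)
    print(n,k.sum())
    for zl in np.arange(.055,.15,.01):
        kk=k&(abs(q[:,2]-zl)<.005)
        if kk.sum(): print(round(zl,3),kk.sum(),"X",(np.percentile(X[kk],[3,97])*1e3).round(1),"Y",(np.percentile(Y[kk],[3,97])*1e3).round(1))
```

```text
side 573
0.065 40 X [-3.8  4.5] Y [-13.8   6.9]
0.075 58 X [-6.5  5. ] Y [-14.5   5.8]
0.085 75 X [-7.5  5.6] Y [-14.1   6.2]
0.095 83 X [-8.9  7.3] Y [-14.1   6. ]
0.105 92 X [-9.6  8.1] Y [-13.7   5.8]
0.115 104 X [-10.8   9.7] Y [-14.    6.2]
0.125 76 X [-11.7   9.8] Y [-14.7  -1.2]
0.135 17 X [-22.7 -19. ] Y [-16.5   9.5]
0.145 28 X [-22.7 -21.6] Y [-16.2   8.1]
scene 165
0.065 15 X [-4.6  5.1] Y [ 5.3 12. ]
0.075 28 X [-7.9  6.2] Y [-4.3 12.2]
0.085 37 X [-8.9  7.2] Y [-6.6 12.2]
0.095 41 X [-10.2   8.1] Y [-3.2 12.3]
0.105 31 X [-10.6   8.6] Y [ 0.9 12.5]
0.115 1 X [-11.2 -11.2] Y [3.8 3.8]
0.135 3 X [-23.8 -23.3] Y [ 5.8 10.4]
0.145 9 X [-24.1 -23.3] Y [ 6.5 26.1]
w2 1702
0.055 2 X [-0.8  0.9] Y [-11.6 -10.4]
0.065 151 X [-6.7  1.8] Y [-12.4 -10.1]
0.075 313 X [-8.8  4.3] Y [-12.4  -4.5]
0.085 427 X [-10.    5.2] Y [-12.5 -10.3]
0.095 539 X [-10.9   6.2] Y [-12.6 -10.2]
0.105 159 X [-4.7 -0.2] Y [-12.5 -10.1]
0.115 74 X [-4.6 -0.3] Y [-12.5   8.7]
0.145 37 X [-4.1 -0.7] Y [-9.  -3.6]
```

The fingers taper along the jaw axis, while their sides (tool y) are upright. I'll push with the side face, which keeps contact at the slab's lower edge.

Run:
```python
from h import *
arm.move_linear([0.5640,-0.0110,0.12],vel=0.2)
arm.movep([0.5640,-0.0110,0.12],down(19))
arm.move_linear([0.5640,-0.0110,0.060],vel=0.12)
s=arm.get_state(); print(s["clock"],s["tool_pos"],s["ft_force"])
f0=s["ft_force"]
u=np.array([0.3256,-0.9455]); ac=np.array([0.5460,0.0413])
for r in (0.042,0.037,0.032):
    arm.move_linear([*(ac+r*u),0.060],vel=0.02); s=arm.get_state(); print(s["clock"],s["tool_pos"],s["ft_force"]-f0)
im,P,_=wrist("w3")
im,d=get_image("side"); cv2.imwrite("pics/side3c.png",cv2.resize(im[200:340,220:400],None,fx=4,fy=4))
```

```text
9.4917 [ 0.56423594 -0.01100694  0.06031302] [0.28357147 0.17666693 1.32333145]
10.3083 [0.5596888  0.00157756 0.05996448] [ 0.1224825  -0.8245994  -1.19628844]
10.7083 [0.5580356  0.00640418 0.06003172] [-0.77002113 -1.05565005 -0.88127408]
11.1083 [0.55627923 0.01122426 0.05996809] [-0.00984358 -0.64259401 -0.19294803]
```

View pics/w3.png

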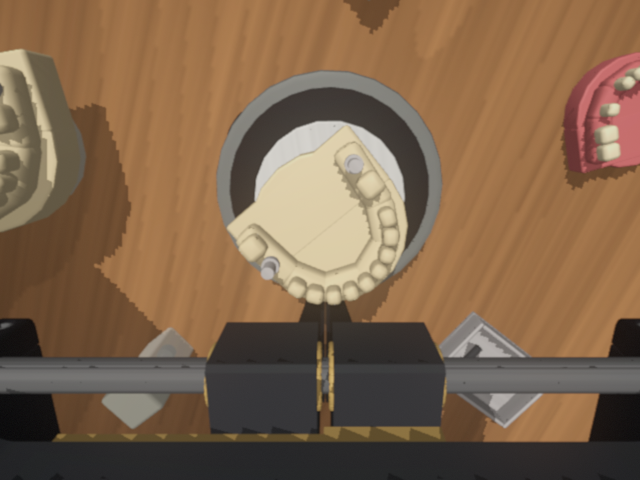

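View pics/side3c.png

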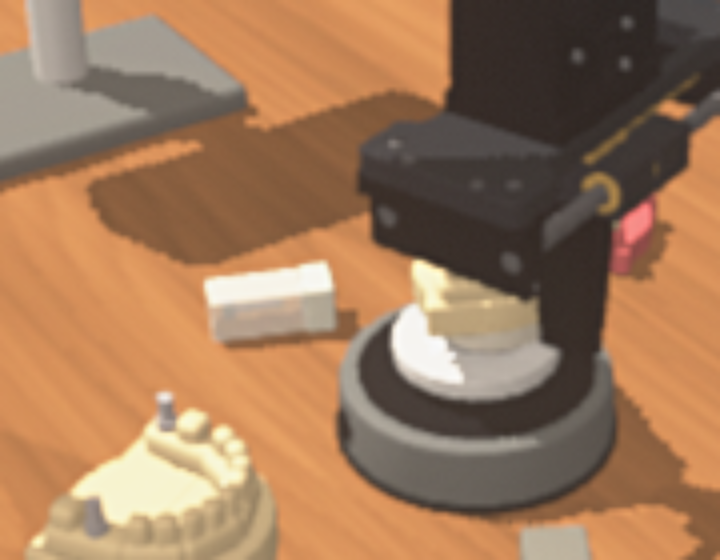

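The wrist view now has the whole platter in sight, with the fingertip touching the cast's front at about (325,300). I'll back off a little and measure the upright pose.

```bash
cat >> meas.py <<'E'
def full(n,tgt=None):
    z=np.load(n+".npz"); c=calibration("wrist"); P=cloud(z["d"],c,z["pose"]); P[z["d"]==0]=np.nan
    Z=P[...,2]; C0=np.array([.543,.054]); R=np.hypot(P[...,0]-C0[0],P[...,1]-C0[1])
    dark=z["im"].max(-1)<60
    base=rimfit(P,((Z>.024)&(Z<.036)&(R<.075)).astype(np.uint8),.06,C0)
    pl=rimfit(P,((Z>.042)&(Z<.052)&(R<.04)).astype(np.uint8),.035,C0)
    print(n,"base",base[0].round(4),base[1].round(4),"plat",pl[0].round(4),pl[1].round(4),pl[2])
    P2=P.copy(); P2[dark]=np.nan
    F,xy,cen,A=cast(z["im"],P2,C0); o,a,e=fitD(xy,cen); mr=cv2.minAreaRect(((xy-C0)*1000).astype(np.float32))
    print("  cast D",o.round(4),a.round(1),e.round(4),"rect",(np.array(mr[0])/1e3+C0).round(4),mr[1],"off from 0.543,0.054 mm",((o-C0)*1e3).round(1))
    # tilt: plane on slab top
    k=(R<.05)&(Z>.080)&(Z<.09)&(np.hypot(P[...,0]-o[0],P[...,1]-o[1])<.012)
    q=P[k]
    if k.sum()>50:
        s=np.linalg.lstsq(np.c_[q[:,:2]-o,np.ones(len(q))],q[:,2],rcond=None)[0]; print("  palate slope deg",np.degrees(np.arctan(s[:2])).round(1),"z",s[2].round(4),k.sum())
    return o,a,pl
E
python3 - <<'E'
from meas import *
u=np.array([0.3256,-0.9455]); ac=np.array([0.5460,0.0413])
arm.move_linear([*(ac+.045*u),0.060],vel=0.03); print(arm.get_state()["clock"])
wrist("w4")
for n in("w1","w3","w4"): full(n)
E
```

```text
11.7917
w1 base [0.5428 0.0538] 0.0573 plat [0.543  0.0539] 0.0345 41
  cast D [0.5479 0.0398] 148.0 0.0015 rect [0.5476 0.0406] (60.36750030517578, 59.76725769042969) off from 0.543,0.054 mm [  4.9 -14.2]
  palate slope deg [-0.5  0.1] z 0.0828 564
w3 base [0.5429 0.0545] 0.0573 plat [0.5431 0.0543] 0.0346 38
  cast D [0.545  0.0516] 153.6 0.0023 rect [0.5446 0.0497] (60.258087158203125, 60.0877685546875) off from 0.543,0.054 mm [ 2.  -2.4]
  palate slope deg [-0.1 -0.7] z 0.0828 3073
w4 base [0.5429 0.0545] 0.0573 plat [0.5432 0.0541] 0.0347 35
  cast D [0.5457 0.0497] 151.2 0.0021 rect [0.5449 0.0486] (60.068660736083984, 59.772003173828125) off from 0.543,0.054 mm [ 2.7 -4.3]
  palate slope deg [-0.7  0.1] z 0.0828 3275
```

View pics/w4.png

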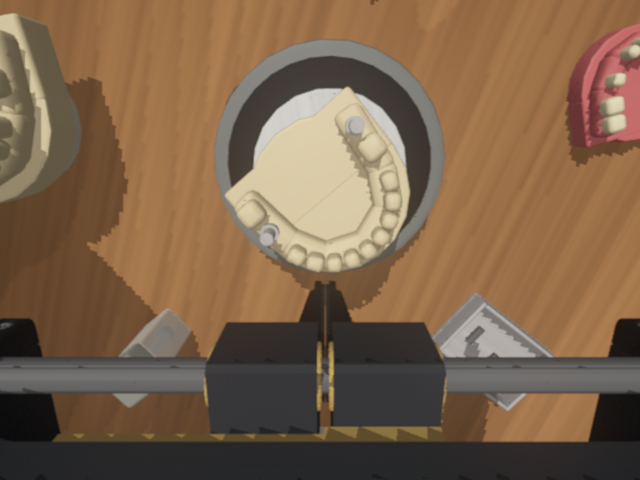

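Run:
```python
from meas import *
z=np.load("w4.npz"); c=calibration("wrist"); P=cloud(z["d"],c,z["pose"]); P[z["d"]==0]=np.nan
P[z["im"].max(-1)<60]=np.nan
C0=np.array([.543,.054]); 
for zlo,zhi in((.064,.07),(.070,.077),(.077,.082),(.0815,.0845),(.0845,.088),(.088,.092),(.092,.1),(.1,.12)):
    m=(np.hypot(P[...,0]-C0[0],P[...,1]-C0[1])<.06)&(P[...,2]>zlo)&(P[...,2]<zhi); q=P[m][:,:2]-np.array([.5455,.0495])
    a=np.radians(149); X=q@[np.cos(a),np.sin(a)]; Y=q@[-np.sin(a),np.cos(a)]
    print(zlo,zhi,m.sum(),"Xmin/max",(np.array([X.min(),X.max()])*1e3).round(1),"Y",(np.array([Y.min(),Y.max()])*1e3).round(1), "back X by Y:",[ (y,round(X[abs(Y*1e3-y)<1.5].max()*1e3,1)) for y in range(-30,31,6) if (abs(Y*1e3-y)<1.5).any()])
```

```text
0.064 0.07 50 Xmin/max [-35.4 -27.8] Y [25.7 35.8] back X by Y: [(30, np.float64(-31.8))]
0.07 0.077 78 Xmin/max [-40.4 -27.3] Y [24.7 37.4] back X by Y: [(24, np.float64(-35.6)), (30, np.float64(-31.9))]
0.077 0.082 1578 Xmin/max [-37.9  29.9] Y [-28.7  36.8] back X by Y: [(-30, np.float64(23.4)), (-24, np.float64(25.9)), (-18, np.float64(26.0)), (-12, np.float64(26.9)), (-6, np.float64(28.9)), (0, np.float64(29.9)), (6, np.float64(29.4)), (12, np.float64(28.4)), (18, np.float64(26.0)), (24, np.float64(25.9)), (30, np.float64(26.1))]
0.0815 0.0845 11980 Xmin/max [-37.9  29.8] Y [-28.6  37.2] back X by Y: [(-30, np.float64(18.3)), (-24, np.float64(25.9)), (-18, np.float64(25.9)), (-12, np.float64(26.9)), (-6, np.float64(28.9)), (0, np.float64(29.8)), (6, np.float64(29.1)), (12, np.float64(28.1)), (18, np.float64(26.0)), (24, np.float64(26.0)), (30, np.float64(25.9))]
0.0845 0.088 398 Xmin/max [-37.5  25.9] Y [-27.6  36.9] back X by Y: [(-24, np.float64(20.8)), (-18, np.float64(24.1)), (-12, np.float64(4.8)), (-6, np.float64(13.0)), (0, np.float64(11.8)), (6, np.float64(-13.0)), (12, 
[... 282 characters left out ...]
)), (6, np.float64(-12.9)), (12, np.float64(-8.8)), (18, np.float64(18.3)), (24, np.float64(21.2)), (30, np.float64(19.9))]
0.092 0.1 5095 Xmin/max [-38.8  19.9] Y [-25.7  38.1] back X by Y: [(-24, np.float64(19.2)), (-18, np.float64(19.3)), (-12, np.float64(-8.1)), (-6, np.float64(-13.5)), (0, np.float64(-16.1)), (6, np.float64(-14.8)), (12, np.float64(-11.2)), (18, np.float64(13.2)), (24, np.float64(19.9)), (30, np.float64(-32.2))]
0.1 0.12 380 Xmin/max [-35.4  16.8] Y [-23.6  32.9] back X by Y: [(-24, np.float64(16.1)), (-18, np.float64(15.0)), (-6, np.float64(-19.4)), (6, np.float64(-17.8)), (12, np.float64(-16.6)), (18, np.float64(-12.7)), (24, np.float64(7.8)), (30, np.float64(-32.9))]
```

```bash
python3 - <<'E'
s=open('meas.py').read()
s=s.replace("""        return np.where(X<0,""","""        w=~((X>.015)&(abs(Y)<.016)) # bulge in the back's middle left out
        return w*np.where(X<0,""")
s=s.replace("""    P2=P.copy(); P2[dark]=np.nan
""","""    P2=P.copy(); T=z["pose"]@np.linalg.inv(np.array(c["tool_from_camera"])); loc=(P-T[:3,3])@T[:3,:3]
    P2[(abs(loc[...,0])<.016)&(abs(loc[...,1])<.0145)]=np.nan
""")
s=s.replace("""    return o,a,pl
""","""    t=np.radians(a); q=xy-o; X=q@[np.cos(t),np.sin(t)]*1e3; Y=q@[-np.sin(t),np.cos(t)]*1e3
    print("  extents X",X.min().round(1),"back corners",[X[(abs(Y-y)<4)].max().round(1) for y in(-22,22)],"Y",Y.min().round(1),Y.max().round(1))
    return o,a,pl
""")
open('meas.py','w').write(s)
E
python3 - <<'E'
from meas import *
for n in("w1","w3","w4"): full(n)
E
```

```text
w1 base [0.5428 0.0538] 0.0573 plat [0.543  0.0539] 0.0345 41
  cast D [0.548  0.0401] 149.8 0.0082 rect [0.5473 0.0399] (58.234405517578125, 59.35050582885742) off from 0.543,0.054 mm [  5.  -13.9]
  palate slope deg [-0.4  0. ] z 0.0828 558
  extents X -29.3 back corners [np.float64(26.2), np.float64(27.1)] Y -29.2 30.0
w3 base [0.5429 0.0545] 0.0573 plat [0.5431 0.0543] 0.0346 38
  cast D [0.5447 0.0523] 155.4 0.0022 rect [0.5446 0.0497] (60.258087158203125, 60.0877685546875) off from 0.543,0.054 mm [ 1.7 -1.7]
  palate slope deg [-0.1 -0.7] z 0.0828 3091
  extents X -30.9 back corners [np.float64(22.7), np.float64(27.7)] Y -29.4 32.5
w4 base [0.5429 0.0545] 0.0573 plat [0.5432 0.0541] 0.0347 35
  cast D [0.5458 0.0497] 151.3 0.002 rect [0.5449 0.0486] (60.068660736083984, 59.772003173828125) off from 0.543,0.054 mm [ 2.8 -4.3]
  palate slope deg [-0.7  0.2] z 0.0828 3269
  extents X -29.6 back corners [np.float64(25.5), np.float64(27.2)] Y -29.3 31.4
```

Run:
```python
from meas import *
z=np.load("w4.npz"); c=calibration("wrist"); pose=z["pose"]; im=z["im"].copy()
def draw(o,a,zz,col):
    t=np.radians(a); ph=np.radians(np.arange(90,271,3))
    L=np.r_[np.c_[.002+.03*np.cos(ph),.03*np.sin(ph)],[[.028,-.03],[.028,.03],[.002,.03]]]
    W=np.array(o)+L@np.array([[np.cos(t),np.sin(t)],[-np.sin(t),np.cos(t)]])
    W=np.c_[W,np.full(len(W),zz)]; q=(W-pose[:3,3])@pose[:3,:3]
    uv=np.c_[c["cx"]-c["fx"]*q[:,0]/q[:,2],c["cy"]+c["fy"]*q[:,1]/q[:,2]]
    cv2.polylines(im,[np.round(uv*8).astype(int)],False,col,1,cv2.LINE_AA,3)
draw([.5458,.0497],151.3,.0835,(0,0,255)); draw([.5472,.0485],149,.0835,(255,0,0))
cv2.imwrite("pics/ov.png",cv2.resize(im[30:300,200:460],None,fx=2.2,fy=2.2))
```

```text
(no output)
```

View pics/ov.png

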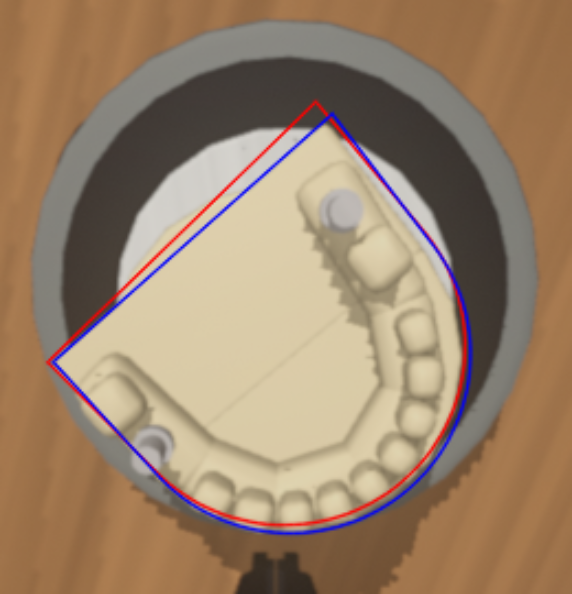

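The blue outline (flat back fitted at +28 mm) lies within about 1 mm of the slab. That puts the cast at about (0.5463, 0.0485), against a platter centre of (0.5431, 0.0542). About 6.5 mm remain, in direction 119°.

```bash
cat >> meas.py <<'E'
def overlay(n,o,a,ctr,name):
    z=np.load(n+".npz"); c=calibration("wrist"); pose=z["pose"]; im=cv2.resize(z["im"],None,fx=3,fy=3,interpolation=cv2.INTER_CUBIC)
    def pr(W):
        q=(W-pose[:3,3])@pose[:3,:3]; return np.c_[c["cx"]-c["fx"]*q[:,0]/q[:,2],c["cy"]+c["fy"]*q[:,1]/q[:,2]]*3+1
    t=np.radians(a); ph=np.radians(np.arange(90,271,3))
    L=np.r_[np.c_[.002+.03*np.cos(ph),.03*np.sin(ph)],[[.028,-.03],[.028,.03],[.002,.03]]]
    W=np.array(o)+L@np.array([[np.cos(t),np.sin(t)],[-np.sin(t),np.cos(t)]])
    cv2.polylines(im,[np.round(pr(np.c_[W,np.full(len(W),.084)])*8).astype(int)],False,(255,0,0),1,cv2.LINE_AA,3)
    ph=np.radians(np.arange(0,361,3))
    for r,zz,col in((.035,.047,(0,200,0)),):
        W=np.c_[ctr[0]+r*np.cos(ph),ctr[1]+r*np.sin(ph),np.full(len(ph),zz)]
        cv2.polylines(im,[np.round(pr(W)*8).astype(int)],False,col,1,cv2.LINE_AA,3)
    u,v=pr(np.array([[*o,.084]]))[0].astype(int); cv2.imwrite(f"pics/{name}.png",im[max(0,v-280):v+300,max(0,u-330):u+330])
E
python3 - <<'E'
from meas import *
a=arm.get_state()["clock"]
arm.move_linear([0.5679,0.0075,0.060],rot=down(29),vel=0.04); 
arm.move_linear([0.5610,0.0198,0.060],vel=0.02); s=arm.get_state(); print(s["clock"],s["tool_pos"],s["ft_force"])
wrist("w5a")
arm.move_linear([0.5679,0.0075,0.060],vel=0.03); arm.hold(0.2); wrist("w5"); print(arm.get_state()["clock"])
full("w5a"); r=full("w5"); overlay("w5",r[0],r[1],[.5431,.0542],"ov5")
E
```

```text
13.1333 [0.56101655 0.01980758 0.06001092] [ 1.14416365 -0.9419186   0.57595623]
14.05
w5a base [0.5429 0.0545] 0.0574 plat [0.5431 0.0542] 0.0346 30
  cast D [0.5405 0.0586] 158.9 0.0023 rect [0.5405 0.0545] (60.345985412597656, 58.331295013427734) off from 0.543,0.054 mm [-2.5  4.6]
  palate slope deg [ 0.4 -1.1] z 0.0827 3102
  extents X -31.7 back corners [np.float64(20.5), np.float64(27.8)] Y -29.8 33.4
w5 base [0.5429 0.0544] 0.0573 plat [0.5432 0.054 ] 0.0348 25
  cast D [0.5428 0.0542] 151.3 0.0021 rect [0.542  0.0538] (60.640541076660156, 59.84302520751953) off from 0.543,0.054 mm [-0.2  0.2]
  palate slope deg [-0.6  0.2] z 0.0828 3257
  extents X -29.5 back corners [np.float64(25.7), np.float64(27.2)] Y -29.8 31.0
```

View pics/ov5.png

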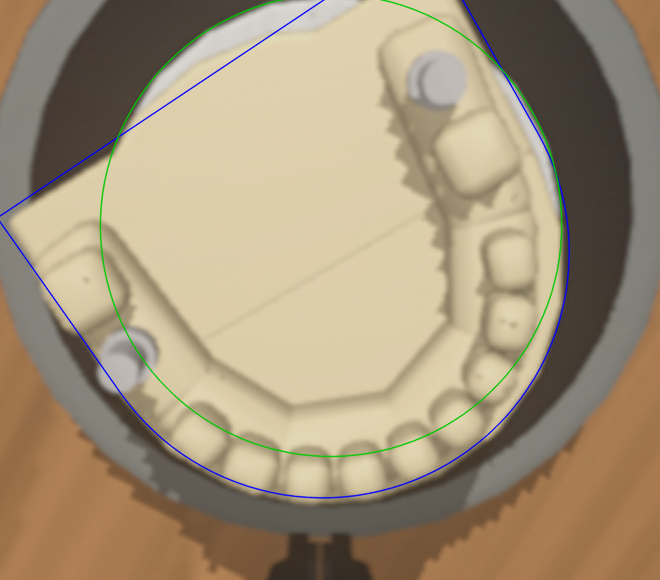

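```bash
cat >> meas.py <<'E'
def fit2(n,o0,a0):
    from scipy.optimize import least_squares
    z=np.load(n+".npz"); c=calibration("wrist"); P=cloud(z["d"],c,z["pose"]); P[z["d"]==0]=np.nan
    T=z["pose"]@np.linalg.inv(np.array(c["tool_from_camera"])); loc=(P-T[:3,3])@T[:3,:3]
    P[(abs(loc[...,0])<.016)&(abs(loc[...,1])<.0145)&(loc[...,2]<.001)]=np.nan
    hsv=cv2.cvtColor(z["im"],cv2.COLOR_BGR2HSV); P[(hsv[...,2]<70)]=np.nan
    F,xy,cen,A=cast(z["im"],P,np.array([.543,.054]))
    p=np.array([*o0,np.radians(a0),0.])
    for it in range(6):
        t=p[2]; q=xy-p[:2]; X=q@[np.cos(t),np.sin(t)]; Y=q@[-np.sin(t),np.cos(t)]
        def sd(p,xy=xy):
            q=xy-p[:2]; X=q@[np.cos(p[2]),np.sin(p[2])]-.002; Y=q@[-np.sin(p[2]),np.cos(p[2])]
            return np.where(X<0,np.hypot(X,Y)-.03,np.maximum(abs(Y)-.03,X-.026))+p[3]
        r=sd(p); k=~((X>.015)&(abs(Y)<.018))&(abs(r)<(.006 if it<2 else .003))&~((X>.022)&(abs(Y)>.026))
        p=least_squares(lambda p:sd(p)[k],p,x_scale=[.001,.001,.03,.001],loss="soft_l1",f_scale=.0005).x
    print(n,"fit2",p[:2].round(4),np.degrees(p[2]).round(1),"inset",(p[3]*1e3).round(2),"rms mm",(1e3*np.sqrt(np.mean(sd(p)[k]**2))).round(2),k.sum(),len(k),"off mm",((p[:2]-[.5431,.0542])*1e3).round(1))
    return p[:2],np.degrees(p[2])
E
python3 - <<'E'
from meas import *
fit2("w4",[.5463,.0485],149)
C=np.array([.5431,.0542])
arm.move_linear([0.5679,0.0075,0.13],vel=0.15)
for n,a,z in(("v1",29,.19),("v2",-61,.19)):
    arm.movep([*C,z],down(a)); s=arm.get_state();print(s["clock"],s["joints"][5],s["tool_pos"]); wrist(n)
    o,aa=fit2(n,[.5433,.0530],149); full(n); overlay(n,o,aa,C,"ov_"+n)
fit2("w5",[.5433,.0530],149)
fit2("w1",[.5477,.0402],149)
E
```

```text
w4 fit2 [0.5466 0.0482] 148.3 inset 0.92 rms mm 1.01 317 503 off mm [ 3.5 -6. ]
15.0833 -0.5279048983988239 [0.54281792 0.05470246 0.1897445 ]
v1 fit2 [0.5433 0.0532] 149.1 inset 0.93 rms mm 1.01 300 506 off mm [ 0.2 -1. ]
v1 base [0.5426 0.0545] 0.0573 plat [0.5428 0.0543] 0.0344 39
  cast D [0.5421 0.0555] 153.9 0.0022 rect [0.5415 0.0535] (60.19600296020508, 59.33850860595703) off from 0.543,0.054 mm [-0.9  1.5]
  palate slope deg [-0.5  0.1] z 0.0828 837
  extents X -30.1 back corners [np.float64(23.9), np.float64(27.4)] Y -29.8 31.4
16.5333 1.0419257872882317 [0.54308025 0.05391659 0.18949341]
v2 fit2 [0.5439 0.0529] 149.1 inset 0.61 rms mm 0.66 283 457 off mm [ 0.8 -1.3]
v2 base [0.5434 0.0546] 0.0573 plat [0.5432 0.0545] 0.0345 37
  cast D [0.5439 0.0537] 147.7 0.0022 rect [0.5421 0.0536] (60.205963134765625, 59.39837646484375) off from 0.543,0.054 mm [ 0.9 -0.3]
  palate slope deg [-0.8  0.4] z 0.0829 825
  extents X -28.2 back corners [np.float64(28.5), np.float64(27.6)] Y -29.1 31.1
w5 fit2 [0.5436 0.0529] 148.9 inset 0.66 rms mm 0.96 292 471 off mm [ 0.5 -1.3]
w1 fit2 [0.5488 0.0394] 148.5 inset 0.68 rms mm 0.6 341 475 off mm [  5.7 -14.8]
```

View pics/ov_v1.png

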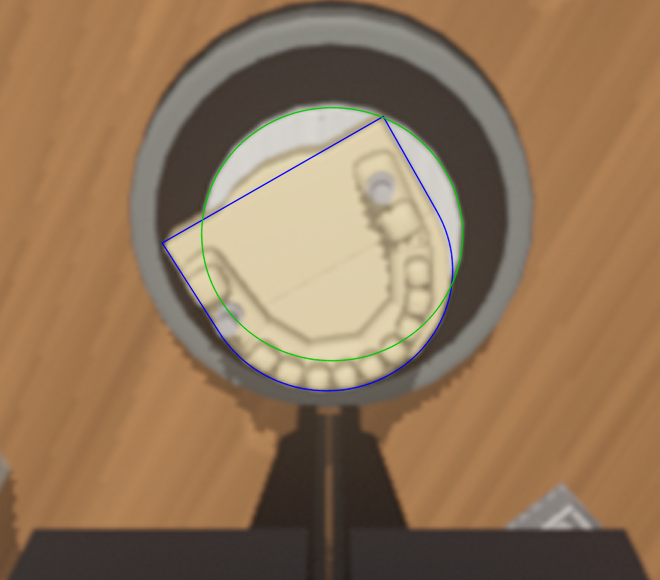

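View pics/ov_v2.png

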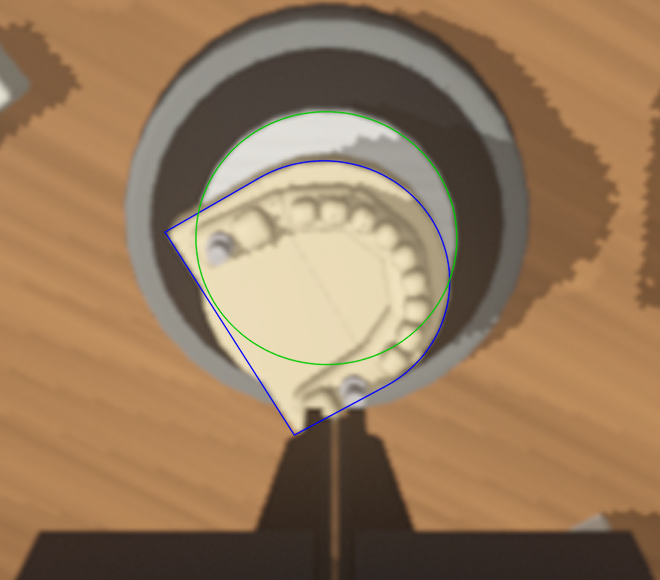

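Run:
```python
from meas import *
arm.movep([.543,.054,.42],down(29)); arm.movep([0.24,0.5,0.42],down(67)); print(arm.get_state()["clock"])
for n in("side","scene"):
    im,d=get_image(n); np.savez(n+"6.npz",im=im,d=d)
    cr=im[200:340,260:420] if n=="side" else im[190:310,210:350]
    cv2.imwrite(f"pics/{n}6c.png",cv2.resize(cr,None,fx=4,fy=4,interpolation=cv2.INTER_CUBIC))
    cv2.imwrite(f"pics/{n}6.png",im)
    a=np.load(n+"0.npz")["im"].astype(int); df=(abs(im.astype(int)-a).max(-1)>40); print(n,df.sum())
```

```text
19.9333
side 31445
scene 18918
```

View pics/side6c.png

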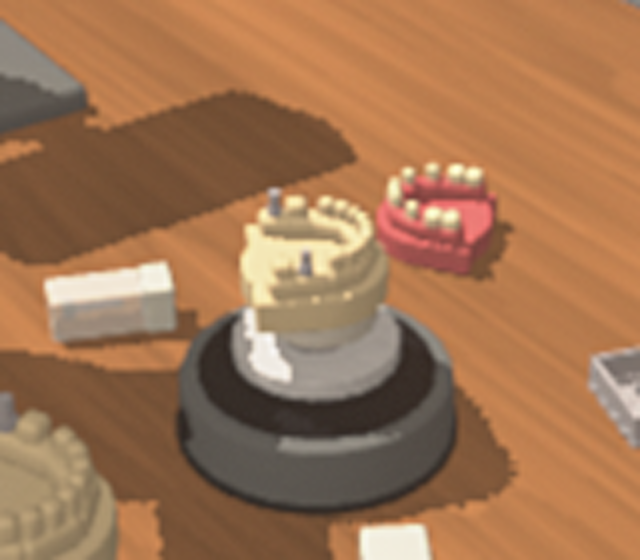

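View pics/scene6.png

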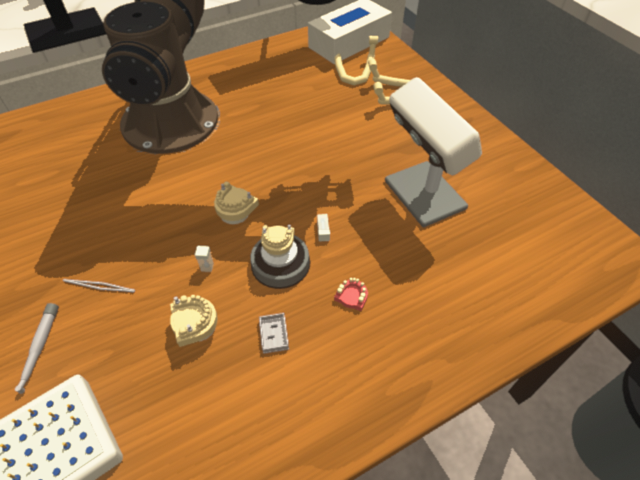

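Both views show the cast upright on the platter and the bystanders where they were. As an independent check of the cast's axis, I fit the round mount (radius 24 mm) in both fixed views.

Run:
```python
from meas import *
from scipy.optimize import least_squares
C=np.array([.5431,.0542])
for n in("side","scene"):
  z=np.load(n+"6.npz"); P=cloud(z["d"],calibration(n)); P[z["d"]==0]=np.nan
  R=np.hypot(*(P[...,:2]-C).transpose(2,0,1)); Z=P[...,2]
  pl=rimfit(P,((Z>.042)&(Z<.052)&(R<.04)).astype(np.uint8),.035,C); bs=rimfit(P,((Z>.022)&(Z<.036)&(R<.075)).astype(np.uint8),.0575,C)
  print(n,"plat",pl[0].round(4),pl[1].round(4),pl[2],"base",bs[0].round(4),bs[1].round(4))
  for lo,hi,rad in((.0585,.0675,.024),(.0505,.0555,.014)):
    k=(R<.032)&(Z>lo)&(Z<hi); q=P[k][:,:2]
    if k.sum()<15: print(k.sum()); continue
    r=least_squares(lambda c:np.hypot(*(q-c).T)-rad,C,loss="soft_l1",f_scale=.001)
    print("  r",rad,k.sum(),r.x.round(4),"rms",(1e3*np.sqrt(np.mean((np.hypot(*(q-r.x).T)-rad)**2))).round(2),"rel plat",((r.x-pl[0])*1e3).round(1),"rel base",((r.x-bs[0])*1e3).round(1))
```

```text
side plat [0.54   0.0557] 0.034 50 base [0.5397 0.0561] 0.0572
  r 0.024 86 [0.5416 0.056 ] rms 0.92 rel plat [1.6 0.3] rel base [ 1.8 -0.1]
4
scene plat [0.5439 0.0556] 0.0341 48 base [0.5442 0.0558] 0.057
  r 0.024 36 [0.5427 0.0547] rms 0.79 rel plat [-1.2 -0.9] rel base [-1.5 -1.1]
6
```

Run:
```python
from h import *
arm.job_done(); print(arm.get_state()["clock"])
```

```text
the job is handed in; nothing more can be done
the job is handed in; nothing more can be done
```

The cast now stands upright within about 1.5 mm of the middle of the turntable, and I handed the job in at about 20 s. I pushed it with two slow nudges of the shut fingers' upright side at the slab's lower edge. The first moved it about 9 mm and the second about 5.5 mm. I then raised the arm and moved it well clear.

**Position:**
- **Outline fits:** wrist-camera fits of the slab's outline put the axis 1.0–1.5 mm from the platter centre.
- **Mount fits:** the round mount fitted in the two fixed views came out about 1.7 mm off, in opposite directions. Those views also disagree by about 4 mm on the platter's own position, more than the stated 2 mm calibration, so I trust them less.
- **Back bulge:** the back of the slab bulges about 4 mm in the middle rather than being flat as described. I left the bulge out of the fit. Counting it in would still give an offset of only 1–1.5 mm.

**Upright:** the slope of the slab's top measured under 1°.

**Other things on the desk:** the last side and scene pictures showed none of them disturbed. I judged this by eye, because shadow changes spoiled the picture comparison.

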